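# Stop the drum sander, clear the blank, reset the stop

## Task

Make the little drum sander safe and clear it: push the mushroom stop of the grey stop station down until it latches, and only then take the bone blank off the sander's in-feed table and put it in the wooden tray. When the blank lies in the tray, reset the stop by turning its head clockwise until it springs up again and stays up. Do not press the small start button on the same station.

Things in the scene. Friction and masses are not known exactly. Their poses are not given: they have to be found in the camera images.
- stop_top (a point): middle of the top of the stop's head. The head is a black mushroom, 44 mm across, carrying a raised straight grip rib on top (38 mm long, 14 mm wide, rising 16 mm above the dome); this point is on the turning axis, on top of the rib. Its x axis runs along the rib, z is up, and it moves and turns with the head. Head up, it stands 50 mm over the station's lid (underside of the mushroom 20 mm over the lid)
- stop_press (a joint): how far the stop's head is pushed down, m: 0 = up, 0.011 = bottomed. A spring pushes it up (3 N at the top, 6 N at the bottom, with a slight click as the latch is passed). Pushed beyond about 0.0095 it latches and then rests at about 0.009 by itself, until reset
- stop_turn (a joint): turn of the stop's head, rad, growing clockwise seen from above, from 0 to a hard stop at 3.8; the head turns stiffly (0.04 N m) and stays where it is left. It starts between 0.1 and 0.9; a latched head comes free at about 3.3, a little under half a turn from the start, and is then lifted by its spring as soon as nothing holds it down. More than one grasp is usually needed: hold the rib, turn, let go, turn back and grasp again
- station: the stop station, a grey case with an aluminium lid, 160 mm (its x) by 78 mm (its y), fixed to the bench on short feet; origin in the middle of the underside of the case, 8 mm over the bench; lid 62 mm above the origin. The mushroom stop's axis is at x = -30 mm, y = 0 of it, the start button at x = +45 mm
- start (a joint): travel of the start button, m: 0 = up, 0.005 = pressed. A plain round button, 18 mm across, in a low ring of 34 mm; its top 18 mm over the station's lid and 75 mm from the stop's axis. Must not be pressed
- sander: the bench drum sander, 180 mm (its x) by 116 mm (its y), fixed on short feet; origin in the middle of the underside of its base, 8 mm over the bench. Its in-feed table (flat aluminium, top 47 mm above the origin) is the part from x = -91 mm to +11 mm; behind it, at x = 11 mm and beyond, stands the hood over the drum, to 94 mm above the origin, with a knob to 102 mm
- blank_mid (a point): centre of the bone blank that lies on the sander's in-feed table, a plain off-white bar 58 mm long (its y axis), 10 mm wide (its x axis), 10 mm high, about 12 g
- tray: the open wooden tray, 150 mm (its x) by 108 mm (its y), 30 mm high, walls and floor 6 mm, fixed on short feet; origin in the middle of its underside, 8 mm over the bench
Mind the look-alikes: they are no part of the job. Leave any purple look-alike of the part that bears blank_mid alone.

How it is judged:
By the outcome, as a careful person would: the job done as asked, in the order asked, and still so for the second after the job is handed in, with the robot touching nothing.
It also fails if it takes over 72 s, if anything falls off the work surface, if the arm or the gripper's body presses on something with over 40 N, if the wrist force passes 120 N, or if a joint passes its speed limit or range.

## Robot

A 7-joint arm with a two-finger parallel gripper is mounted at the origin on the work surface; the furniture and walls round the work are solid. World frame = base frame: x ahead of the robot, y to its left, z up, the work surface at z = 0. Lengths are in m, angles in rad, forces in N, time in s.
With the tool pointing down it reaches from about 0.35 to 0.9 m from the base axis. Payload 19.9 kg.
Tool frame: the origin (TCP) lies midway between the tips of the shut fingers; the grasp point (between the pads) lies env.tcp_to_grasp behind it (env.tcp_to_grasp is the distance from the TCP to the grasp point, in m); z points along the fingers, y is the line along which they close (so a half turn about z gives the same grasp; the last joint's range is limited). The gripper opens to 85 mm and grips with 20 to 120 N. Pads are 22 mm wide; open, the fingers measure 114 mm over their backs; the gripper's body (76 mm by 85 mm) begins 54 mm behind the grasp point. The pads swing forward as they close: fully open they stand 13 mm farther back than shut.
Start: joints at [1.272, 0.417, -0.01, 1.614, 0.005, 1.111, -0.053], TCP at [0.159, -0.604, 0.231] pointing down, gripper open.
Joint ranges: [-2.81, 2.81], [-0.39, 2.02], [-1.27, 1.25], [0.06, 2.57], [-1.19, 4.33], [0.19, 2], [-2.82, 2.82]. Speed limits (rad/s): [1.89, 1.89, 2.39, 2.39, 3.01, 3.01, 3.01].

## Interface

Orientations are given as a rotation vector (axis times angle).
In Python, from rig import readout, cams, env gives the robot as it stands. The module is installed in compiled form; this text tells all that it offers.
- The arm moves only by the shell command python3 -m jog 'ROWS' [OPENING]. ROWS is JSON, a list of rows, each a list of 2 entries, a list of its own where there are three numbers: the shift along the world's x, y, z as a fraction of full scale, then the turn about the world's z as a fraction of full scale. A call has 1 to 20 rows; each row shifts and turns the commanded pose from where the row before left it; what a row does not reach is not made up. Full scale, the value 1, is 0.25 m for a shift and 8 degrees for a turn. A row lasts 1/8 s, in which the tool goes at most 62.5 mm and 10.7 degrees, less where a joint would pass 70% of its speed; a pose out of reach is approached as far as the arm can. A call with a number of a shift or a turn outside -1 to 1 is refused whole. A call with a gripper value outside its range is refused whole. OPENING is the opening, from -1 (shut) to 1 (fully open), set as the call begins (- or left out, the last holds). The fingers move at their own pace and stop on an object; the grip force is fixed at half the most. Time passes only in rows, so rows that do not move let the fingers close. It gives the time, the measured TCP pose, the force, the opening and the grip force at its end, in the units of the state.
- readout.sense(): the state, without advancing time (a new reading comes with each control period).
- cams.snapshot(name): name is "side" or "top" or "wrist"; returns (picture, depth): 420x560x3 uint8, red, green, blue; 420x560 float32, m along the optical axis (not along the pixel's ray), 0 where there is no reading.
- cams.camera_model(name): a dict with "fx", "fy", "cx", "cy" (pixels), "pose" (4x4, takes a point from camera to world coordinates); the wrist camera has in their place "T_tool_cam" (4x4, takes a point from camera to tool coordinates, whose origin is the TCP and whose axes are the flange's). Camera axes: x right, y down, z forward; pixel columns grow to the right and rows downward; lengths in m; the calibration is good to about 2 mm. A picture is of the moment at which its call begins: read the wrist's pose just before it. camera_model takes no time and is no camera call.
- env.job_done(): hands the job in; it is judged then, once.
The state is a dict: "t": time; "q": joint angles; "dq": joint speeds; "tau": joint torques, N m; "position": TCP position; "orientation": TCP orientation; "ft_force": force on the tool from outside, world axes, zero at the start; "ft_torque": the same for the moment, N m; "width": opening from 0.0 (shut) to 1.0 (fully open); "gripper_force": force on a finger pad.
Only numpy, scipy, OpenCV 4.12 (cv2) and the standard library are available. Lean on these libraries where they do the work, as an engineer would, in place of code of your own. Each camera call takes 0.05 s, during which the arm holds its last target. There are 200 camera calls.

## Working session

There is one attempt and no reset: what is moved stays moved. The work goes in short steps, Python scripts to look and compute and a shell command to move; the robot and the scene stay as the last step left them, time stands still between calls to the robot, and variables do not carry over. Pictures are saved under pics/ and viewed, at most 10 in all, crops included, and the job is handed in when it is done.

```bash
mkdir -p pics; cat > h.py <<'E'
import numpy as np, cv2
from scipy.spatial.transform import Rotation as R
from rig import readout, cams, env
def snap(n):
    s=readout.sense(); p,d=cams.snapshot(n); m=cams.camera_model(n)
    if n=="wrist":
        T=np.eye(4); T[:3,:3]=R.from_rotvec(s["orientation"]).as_matrix(); T[:3,3]=s["position"]
        P=T@m["T_tool_cam"]
    else: P=np.array(m["pose"])
    return p,d,m,P
def ray(m,P,u,v,z):
    r=P[:3,:3]@np.array([(u-m["cx"])/m["fx"],(v-m["cy"])/m["fy"],1]); o=P[:3,3]
    return o+r*(z-o[2])/r[2]
def pts(d,m,P):
    v,u=np.mgrid[:d.shape[0],:d.shape[1]]
    c=np.stack([(u-m["cx"])/m["fx"]*d,(v-m["cy"])/m["fy"]*d,d],-1)
    return c@P[:3,:3].T+P[:3,3]
def save(n,p): cv2.imwrite(f"pics/{n}.png",p[...,::-1])
E
python3 - <<'E'
from h import *
print(readout.sense(), env.tcp_to_grasp)
for n in("top","side"):
    p,d,m,P=snap(n); save(n+"0",p); np.savez(n+"0",p=p,d=d,P=P,X=pts(d,m,P)); print(n,P.round(3).tolist(),m["fx"],m["cx"],m["cy"])
E
```

```text
{'t': 0.0, 'q': array([ 1.27248413,  0.41797432, -0.01030999,  1.61418383,  0.00469325,
        1.11070755, -0.05299206]), 'dq': array([-0.00063741, -0.00234909,  0.00175931,  0.00186116, -0.00076074,
        0.00052049,  0.00116129]), 'tau': array([ 1.05230221e-03, -8.64468312e+01,  6.79444391e-01, -4.34899092e+01,
        1.92052679e-02,  7.42883276e-03,  1.48125828e-04]), 'position': array([ 0.1586537 , -0.60415961,  0.23065597]), 'orientation': array([-3.11450957e+00, -4.02165651e-01,  3.81202348e-04]), 'ft_force': array([-0.2068144 ,  0.33475265,  1.5942145 ]), 'ft_torque': array([ 0.01906535, -0.02070933, -0.01916468]), 'gripper_force': 0.0, 'width': 1.0001332440654898} 0.0187
top [[-0.008, -0.987, 0.158, 0.324], [-1.0, 0.006, -0.009, -0.062], [0.008, -0.158, -0.987, 0.972], [0.0, 0.0, 0.0, 1.0]] 458.0750647114434 279.3511695124406 211.04111271972405
side [[-0.914, -0.216, 0.343, 0.07], [-0.405, 0.459, -0.791, 0.8], [0.013, -0.862, -0.507, 0.658], [0.0, 0.0, 0.0, 1.0]] 546.9205458857484 281.0073785825438 206.15654635938418
```

View pics/top0.png

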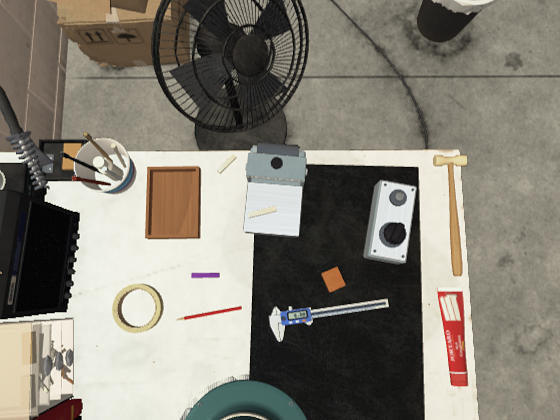

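View pics/side0.png

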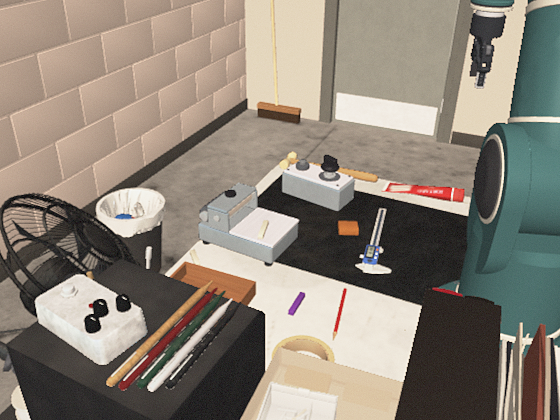

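The top view shows:
- Sander at (275,190), with an off-white bar on its in-feed table at (263,212).
- Tray at (173,202).
- Station at (391,222), with the stop at (394,234) and the start button at (397,197).

Candidates for the blank are the bar on the sander table (263,212), an off-white stick on the bench (227,163) and a purple bar (205,275). I choose the bar on the in-feed table. For the stop, the ribbed mushroom is at (394,234) and the plain round start button at (397,197).

```bash
python3 - <<'E'
from h import *
f=np.load("top0.npz"); p,d,P,X=f["p"],f["d"],f["P"],f["X"]; m=cams.camera_model("top")
Z=X[...,2]
def box(name,mask,z=None):
    mask=mask.astype(np.uint8); n,l,st,c=cv2.connectedComponentsWithStats(mask)
    i=1+st[1:,4].argmax(); M=l==i
    q=X[M][:,:2]
    if z is not None:
        vv,uu=np.nonzero(M); q=np.array([ray(m,P,u,v,z)[:2] for u,v in zip(uu,vv)])
    r=cv2.minAreaRect((q*1000).astype(np.float32)); print(name,M.sum(),"med z",np.median(Z[M]).round(4),"c",np.round(r[0],1),"size",np.round(r[1],1),"ang",round(r[2],1),"boxpts",cv2.boxPoints(r).round(0).tolist())
def win(u0,u1,v0,v1):
    w=np.zeros(d.shape,bool); w[v0:v1,u0:u1]=1; return w
g=p.astype(int)
W=win(360,420,170,270); box("lid",W&(abs(Z-.07)<.008),.07)
box("stop",win(360,420,213,270)&(Z>.085)); box("start",win(360,420,170,213)&(Z>.081))
print("stop maxz",np.percentile(Z[win(375,410,215,255)],[50,90,99]))
W=win(235,315,140,245); box("table",W&(abs(Z-.055)<.005)&(g[...,0]>120)); box("hood",W&(Z>.085))
yel=(g[...,0]-g[...,2]>18)
box("blank",win(235,305,190,237)&yel,.065)
print("blank z",np.percentile(Z[win(235,305,190,237)&yel],[10,50,90]))
W=win(135,210,155,250); box("tray rim",W&(abs(Z-.038)<.01)&(g[...,0]-g[...,2]>40),.038)
big=np.hstack([cv2.resize(p[185:245,235:310],None,fx=5,fy=5,interpolation=2),cv2.resize(p[170:230+40,365:420],None,fx=5,fy=5)[:300]])
big=np.hstack([cv2.resize(p[185:245,235:310],(375,300),interpolation=cv2.INTER_CUBIC),cv2.resize(p[205:265,365:425],(300,300),interpolation=cv2.INTER_CUBIC)])
save("crop0",big)
E
```

```text
lid 2209 med z 0.0695 c [ 447.5 -295.2] size [ 76. 157.] ang 78.9 boxpts [[363.0, -317.0], [517.0, -348.0], [532.0, -273.0], [378.0, -243.0]]
stop 413 med z 0.1038 c [ 366.8 -191.2] size [ 42.5 268.4] ang 27.4 boxpts [[286.0, -82.0], [410.0, -320.0], [447.0, -301.0], [324.0, -62.0]]
start 175 med z 0.0833 c [ 419.4 -187.1] size [ 32.2 312.8] ang 31.5 boxpts [[324.0, -62.0], [488.0, -329.0], [515.0, -312.0], [351.0, -45.0]]
stop maxz [0.07097445 0.1170771  0.1221063 ]
table 2610 med z 0.0545 c [479.8 -57.9] size [111.7 110.2] ang 84.7 boxpts [[420.0, -108.0], [530.0, -119.0], [540.0, -7.0], [430.0, 3.0]]
hood 1527 med z 0.1014 c [461.9 -39.5] size [120.5 253.2] ang 74.2 boxpts [[324.0, -63.0], [567.0, -132.0], [600.0, -16.0], [357.0, 53.0]]
blank 151 med z 0.0636 c [468.4 -35.5] size [10.8 55.9] ang 13.9 boxpts [[456.0, -10.0], [470.0, -64.0], [480.0, -61.0], [467.0, -7.0]]
blank z [0.05364413 0.0634274  0.06596128]
tray rim 830 med z 0.037 c [494.6 150.1] size [150.6 109.9] ang 0.4 boxpts [[419.0, 205.0], [420.0, 95.0], [570.0, 96.0], [570.0, 206.0]]
```

View pics/crop0.png

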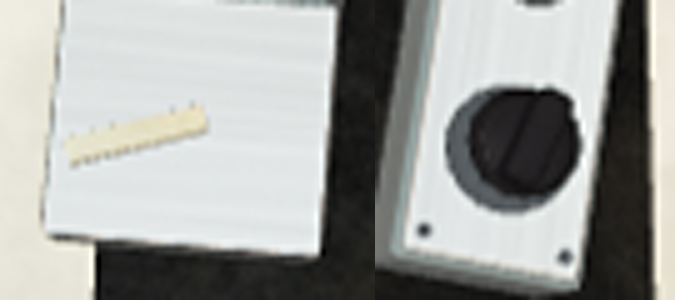

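The crop shows the plain off-white bar on the aluminium table, and the ribbed black mushroom at about (525,140) of the crop. Both match their descriptions. The sizes agree too: lid 157x76 at z 0.070, blank 56x11, tray 150x110. Next I move above the stop at about (0.418,-0.289) and shut the fingers.

```bash
python3 -m jog '[[[0.13,0.157,0],0],[[0.13,0.157,0],0],[[0.13,0.157,0],0],[[0.13,0.157,0],0],[[0.13,0.157,0],0],[[0.13,0.157,0],0],[[0.13,0.157,0],0],[[0.13,0.157,0],0],[[0,0,0],0]]' -1
python3 - <<'E'
from h import *
s=readout.sense(); print(s["position"],s["orientation"],s["q"].round(2),s["ft_force"],s["width"])
p,d,m,P=snap("wrist"); save("w1",p); np.savez("w1",p=p,d=d,P=P,X=pts(d,m,P)); print(m["T_tool_cam"].round(3).tolist(),m["fx"])
E
```

```text
t: 1.23
position: [0.4209, -0.2873, 0.2312]
orientation: [-3.114, -0.411, -0.001]
ft_force: [-0.9, -0.7, -0.0]
width: 0.001
gripper_force: 0.0
[ 0.42085802 -0.28725654  0.23117022] [-3.11366905e+00 -4.10805191e-01 -7.25850396e-04] [ 0.74  0.22 -0.23  1.89  0.06  1.04 -0.82] [-0.94812208 -0.69355858 -0.04587221] 0.0010182978654104866
[[-0.0, -0.955, -0.297, 0.076], [1.0, -0.0, 0.0, 0.0], [-0.0, -0.297, 0.955, -0.143], [0.0, 0.0, 0.0, 1.0]] 372.14307209697677
```

View pics/w1.png

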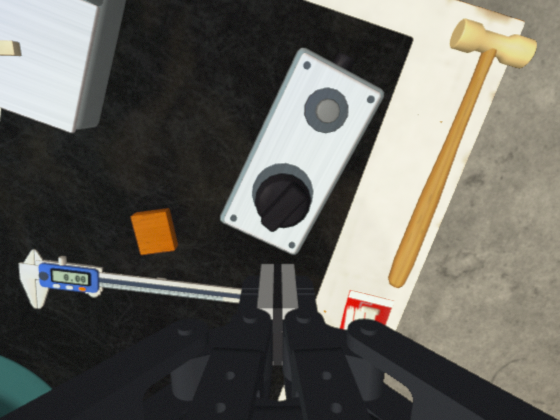

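The wrist view shows the station with the ribbed head at (283,202), the rib running from about (270,225) to (305,182), and the start button at (326,110). Now I measure the stop's axis and the rib angle.

```bash
python3 - <<'E'
from h import *
f=np.load("w1.npz"); p,d,P,X=f["p"],f["d"],f["P"],f["X"]; m=cams.camera_model("wrist")
Z=X[...,2]
w=np.zeros(d.shape,bool); w[165:240,245:320]=1
def rect(name,M,z):
    n,l,st,c=cv2.connectedComponentsWithStats(M.astype(np.uint8)); M=l==1+st[1:,4].argmax()
    vv,uu=np.nonzero(M); q=np.array([ray(m,P,u,v,z)[:2] for u,v in zip(uu,vv)])
    r=cv2.minAreaRect((q*1000).astype(np.float32)); print(name,M.sum(),np.round(r[0],1),np.round(r[1],1),round(r[2],1))
    c=q.mean(0); e,V=np.linalg.eigh(np.cov(q.T)); print("  mean",c.round(4),"axis deg",np.degrees(np.arctan2(*V[::-1,1])).round(1))
for t in(.108,.112,.116): rect(f"rib>{t}",w&(d>0)&(Z>t)&(Z<.14),.120)
print("z pct",np.percentile(Z[w&(Z>.085)&(Z<.14)],[5,25,50,75,90,98]).round(4))
w[:]=0; w[40:260,210:390]=1
rect("lid",w&(abs(Z-.07)<.006),.07)
w[:]=0; w[80:140,295:355]=1
rect("start",w&(Z>.083)&(Z<.1),.088)
E
```

```text
rib>0.108 1099 [ 422.8 -291.1] [15.6 38.8] 63.6
  mean [ 0.4231 -0.2913] axis deg 154.2
rib>0.112 1044 [ 422.5 -291.3] [15.  38.5] 63.5
  mean [ 0.4227 -0.2915] axis deg 153.8
rib>0.116 986 [ 422.  -291.5] [14.2 37.8] 62.8
  mean [ 0.4223 -0.2916] axis deg 153.1
z pct [0.0981 0.102  0.1047 0.12   0.1208 0.1215]
lid 11786 [ 451.7 -297. ] [ 73.3 153.4] 78.9
  mean [ 0.4599 -0.2972] axis deg 167.7
start 624 [ 493.6 -306.4] [26.1 23.8] 44.1
  mean [ 0.4945 -0.3065] axis deg 67.0
```

The rib measures 38x14, as it must. Its axis is at (0.422,-0.2915), top z 0.120, at -27°. The axis worked out from the lid centre agrees. I turn the tool +138° so the fingers will later close across the rib, and descend to just above it.

```bash
python3 -m jog '[[[0.005,-0.017,0],1],[[0,0,-0.04],1],[[0,0,-0.04],1],[[0,0,-0.04],1],[[0,0,-0.04],1],[[0,0,-0.04],1],[[0,0,-0.04],1],[[0,0,-0.04],1],[[0,0,-0.04],1],[[0,0,-0.04],1],[[0,0,-0.04],1],[[0,0,0],1],[[0,0,0],1],[[0,0,0],1],[[0,0,0],1],[[0,0,0],1],[[0,0,0],1],[[0,0,0],0.25],[[0,0,0],0]]'; python3 -c "from rig import *;print(readout.sense()['q'].round(2))"
```

```text
t: 3.65
position: [0.4195, -0.2953, 0.1311]
orientation: [-0.746, -3.051, 0.0]
ft_force: [-0.8, -0.5, -0.4]
width: 0.001
gripper_force: 0.0
[ 1.08  0.42 -0.64  1.96  0.32  0.86  1.36]
```

```bash
python3 -m jog '[[[0.011,0.016,0],0],[[0,0,-0.04],0],[[0,0,-0.02],0],[[0,0,-0.01],0],[[0,0,0],0]]'; python3 -m jog '[[[0,0,-0.01],0],[[0,0,-0.005],0],[[0,0,0],0]]'
```

```text
t: 4.28
position: [0.423, -0.2906, 0.1136]
orientation: [0.741, 3.053, -0.0]
ft_force: [0.4, 1.1, 3.5]
width: 0.005
gripper_force: 2.0
t: 4.65
position: [0.4229, -0.2907, 0.1099]
orientation: [0.741, 3.053, 0.0]
ft_force: [1.1, 1.4, 5.2]
width: -0.0
gripper_force: 2.6
```

```bash
python3 -m jog '[[[0,0,-0.004],0],[[0,0,0],0]]';  python3 -m jog '[[[0,0,-0.004],0],[[0,0,0],0]]'
```

```text
t: 4.9
position: [0.423, -0.2907, 0.1091]
orientation: [0.741, 3.053, -0.0]
ft_force: [0.6, 2.2, 6.4]
width: -0.001
gripper_force: 2.9
t: 5.15
position: [0.4233, -0.2908, 0.1088]
orientation: [0.741, 3.052, -0.001]
ft_force: [-2.5, 3.7, 18.9]
width: -0.001
gripper_force: 10.2
```

The force jumped to 19 N with no more travel, so the head has bottomed. I lift and check the latch.

```bash
python3 -m jog '[[[0,0,0.05],0],[[0,0,0.2],0],[[0,0,0.2],0],[[0,0,0],0]]'; python3 - <<'E'
from h import *
p,d,m,P=snap("wrist"); X=pts(d,m,P); Z=X[...,2]
M=(np.hypot(X[...,0]-.4222,X[...,1]+.2914)<.025)&(Z<.15)&(d>0)
print(M.sum(),np.percentile(Z[M],[50,75,90,95,99]).round(4)); save("w2",p)
L=(np.hypot(X[...,0]-.447,X[...,1]+.297)<.01); print("lid",np.median(Z[L]))
p,d,m,P=snap("top"); X=pts(d,m,P); Z=X[...,2]
M=(np.hypot(X[...,0]-.420,X[...,1]+.289)<.02)&(Z<.15)&(d>0); print(np.percentile(Z[M],[50,90,99]).round(4) if M.sum() else 0)
E
```

```text
t: 5.65
position: [0.4238, -0.2915, 0.2238]
orientation: [0.741, 3.049, -0.005]
ft_force: [0.2, 0.2, -1.1]
width: 0.001
gripper_force: 0.0
3011 [0.0951 0.1112 0.1123 0.1126 0.1132]
lid 0.07072798442974643
[0.0955 0.1117 0.1135]
```

The rib top dropped from 0.121 to 0.112, so the stop is latched. On to the blank, turning -48°.

```bash
python3 -m jog '[[[0.028,0.17,0],-1],[[0.028,0.17,0],-1],[[0.028,0.17,0],-1],[[0.028,0.17,0],-1],[[0.028,0.17,0],-1],[[0.028,0.17,0],-1],[[0,0,0],0]]' -0.1; python3 - <<'E'
from h import *
print(readout.sense()["q"].round(2))
p,d,m,P=snap("wrist"); X=pts(d,m,P); save("w3",p); Z=X[...,2]; g=p.astype(int)
w=(abs(X[...,0]-.47)<.06)&(abs(X[...,1]+.04)<.06)&(d>0)&(Z<.075)&(Z>.05)
M=w&(g[...,0]-g[...,2]>18)
n,l,st,c=cv2.connectedComponentsWithStats(M.astype(np.uint8)); i=1+st[1:,4].argmax(); M=l==i; print(st[i],c[i])
for z in(.065,):
    vv,uu=np.nonzero(M); q=np.array([ray(m,P,u,v,z)[:2] for u,v in zip(uu,vv)])
    r=cv2.minAreaRect((q*1000).astype(np.float32)); e,V=np.linalg.eigh(np.cov(q.T)); print(r,q.mean(0),np.degrees(np.arctan2(*V[::-1,1])),np.percentile(Z[M],[10,50,90]))
H=(abs(X[...,0]-.52)<.06)&(abs(X[...,1]+.05)<.03)&(Z>.085)&(Z<.12)&(d>0); print("hood xmin",np.percentile(X[H][:,0],[0,2,10]) if H.sum() else None)
E
```

```text
t: 6.62
position: [0.4644, -0.0327, 0.2196]
orientation: [-1.915, -2.488, 0.0]
ft_force: [0.1, -0.4, 0.1]
width: 0.448
gripper_force: 0.0
[ 0.67  0.2  -0.74  1.99  0.16  1.01  0.11]
[277 161  14  70 848] [283.58608491 195.08136792]
((469.8923645019531, -33.97222137451172), (10.288813591003418, 58.889495849609375), 13.541610717773438) [ 0.4696895  -0.03317825] 103.43564792621531 [0.0640138  0.06503071 0.0659183 ]
hood xmin [0.52854409 0.5300936  0.53271289]
```

View pics/w3.png

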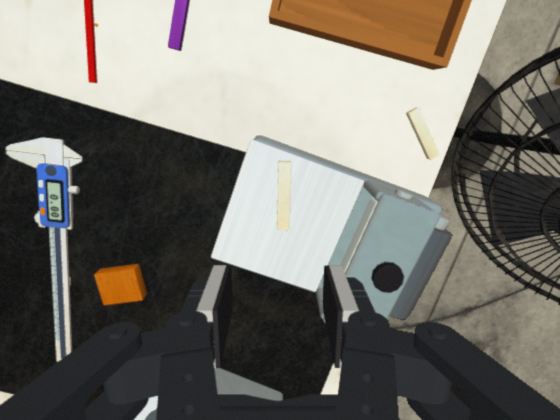

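The wrist view shows the bone blank at (283,195) on the sander table, clear of the hood at about (370,220). It measures 58.9x10.3, at (0.4697,-0.0337). I descend.

```bash
python3 -m jog '[[[0.021,-0.004,-0.1],-0.17],[[0,0,-0.2],0],[[0,0,-0.2],0],[[0,0,-0.06],0],[[0,0,0],0]]'
```

```text
t: 7.3
position: [0.4698, -0.037, 0.0804]
orientation: [-1.947, -2.464, 0.001]
ft_force: [1.4, 0.9, 0.9]
width: 0.453
gripper_force: 0.0
```

```bash
python3 -m jog '[[[0,0.013,-0.06],0],[[0,0,-0.03],0],[[0,0,0],0]]'; python3 -m jog '[[[0,0,0],0],[[0,0,0],0],[[0,0,0],0],[[0,0,0],0]]' -1
```

```text
t: 7.68
position: [0.4699, -0.0335, 0.0579]
orientation: [-1.948, -2.465, 0.0]
ft_force: [1.0, -0.4, 0.5]
width: 0.45
gripper_force: 0.0
t: 8.18
position: [0.4703, -0.0336, 0.0586]
orientation: [1.948, 2.464, 0.0]
ft_force: [-2.5, -0.1, 7.4]
width: 0.096
gripper_force: 58.8
```

```bash
python3 -m jog '[[[0,0,0.1],0],[[0,0,0.2],0],[[0,0,0.1],0],[[0.025,0.18,0],0],[[0.025,0.18,0],0],[[0.025,0.18,0],0],[[0.025,0.194,0],0],[[0,0,0],0]]'
```

```text
t: 9.18
position: [0.4947, 0.1539, 0.1584]
orientation: [-1.941, -2.469, -0.003]
ft_force: [0.1, -0.0, 0.5]
width: 0.096
gripper_force: 59.0
```

```bash
python3 -m jog '[[[0,-0.01,-0.2],0],[[0,0,-0.2],0],[[0,0,-0.1],0],[[0,0,-0.04],0],[[0,0,0],0]]'; python3 -m jog '[[[0,0,-0.008],0],[[0,0,0],0]]'
```

```text
t: 9.8
position: [0.4951, 0.1473, 0.0233]
orientation: [-1.948, -2.464, 0.0]
ft_force: [-0.8, 0.7, 0.3]
width: 0.09
gripper_force: 59.0
t: 10.05
position: [0.4955, 0.1475, 0.0217]
orientation: [1.948, 2.464, 0.001]
ft_force: [-0.2, -0.3, -0.2]
width: 0.098
gripper_force: 59.0
```

```bash
python3 -m jog '[[[0,0,-0.008],0],[[0,0,0],0]]'; python3 -m jog '[[[0,0,0],0],[[0,0,0],0],[[0,0,0],0]]' -0.5; python3 -m jog '[[[0,0,0.1],0],[[0,0,0.2],0],[[0,0,0.2],0],[[0,0,0.2],0],[[0,0,0],0]]'; python3 - <<'E'
from h import *
p,d,m,P=snap("wrist"); X=pts(d,m,P); save("w4",p); Z=X[...,2]; g=p.astype(int)
M=(abs(X[...,0]-.495)<.07)&(abs(X[...,1]-.15)<.05)&(d>0)&(g[...,2]>110)
n,l,st,c=cv2.connectedComponentsWithStats(M.astype(np.uint8)); i=1+st[1:,4].argmax();print(st[i],X[l==i].mean(0),np.percentile(Z[l==i],[10,50,90]))
E
```

```text
t: 10.3
position: [0.495, 0.1475, 0.0191]
orientation: [1.948, 2.464, -0.0]
ft_force: [-0.8, -0.3, -0.6]
width: 0.1
gripper_force: 59.0
t: 10.68
position: [0.495, 0.1475, 0.019]
orientation: [-1.948, -2.465, 0.0]
ft_force: [-0.6, -0.4, -0.1]
width: 0.252
gripper_force: 0.0
t: 11.3
position: [0.4965, 0.148, 0.1973]
orientation: [1.946, 2.461, 0.006]
ft_force: [1.0, -0.8, -0.4]
width: 0.25
gripper_force: 0.0
[268 155  13  65 780] [0.49492643 0.14802846 0.02392914] [0.02297809 0.02399866 0.02492032]
```

View pics/w4.png

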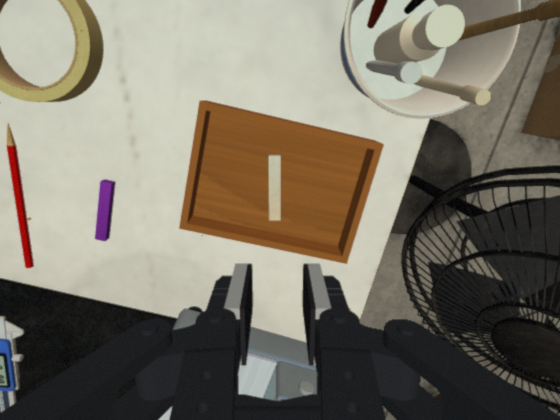

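The blank lies flat in the tray at (274,187), top z 0.024. Back to the stop, turning +49.6°.

```bash
python3 -m jog '[[[-0.03,-0.176,0],0.62],[[-0.03,-0.176,0],0.62],[[-0.03,-0.176,0],0.62],[[-0.03,-0.176,0],0.62],[[-0.03,-0.176,0],0.62],[[-0.03,-0.176,0],0.62],[[-0.03,-0.176,0],0.62],[[-0.03,-0.176,0],0.62],[[-0.03,-0.176,0],0.62],[[-0.03,-0.176,0],0.62],[[0,0,0],0]]' -0.3; python3 - <<'E'
from h import *
s=readout.sense();print(s["q"].round(2)); o=s["orientation"]; print("y deg",2*np.degrees(np.arctan2(o[1],o[0]))%360-90)
p,d,m,P=snap("wrist"); X=pts(d,m,P); Z=X[...,2]
M=(np.hypot(X[...,0]-.4222,X[...,1]+.2914)<.03)&(Z>.107)&(Z<.14)&(d>0)
vv,uu=np.nonzero(M); q=np.array([ray(m,P,u,v,.111)[:2] for u,v in zip(uu,vv)])
r=cv2.minAreaRect((q*1000).astype(np.float32)); e,V=np.linalg.eigh(np.cov(q.T)); print(r,q.mean(0),np.degrees(np.arctan2(*V[::-1,1])),np.median(Z[M]))
E
```

```text
t: 12.72
position: [0.4184, -0.2951, 0.1925]
orientation: [-0.74, -3.051, -0.002]
ft_force: [-0.3, 1.4, -0.6]
width: 0.35
gripper_force: 0.0
[ 1.2   0.35 -0.77  1.91  0.29  1.    1.39]
y deg 62.73985949498319
((419.9285888671875, -290.771728515625), (13.633840560913086, 37.519622802734375), 62.725669860839844) [ 0.41971627 -0.29078143] 153.090536652026 0.1118076018245733
```

```bash
python3 -m jog '[[[0.01,0.016,-0.1],0],[[0,0,-0.16],0],[[0,0,-0.03],0],[[0,0,0],0]]'
```

```text
t: 13.28
position: [0.4228, -0.2877, 0.1218]
orientation: [-0.733, -3.054, -0.001]
ft_force: [-0.0, 0.7, 0.4]
width: 0.35
gripper_force: 0.0
```

```bash
python3 -m jog '[[[-0.005,-0.013,-0.05],0],[[0,0,-0.04],0],[[0,0,0],0]]';python3 -m jog '[[[0,0,0],0],[[0,0,0],0],[[0,0,0],0]]' -1
```

```text
t: 13.65
position: [0.4209, -0.2916, 0.0984]
orientation: [-0.735, -3.054, -0.001]
ft_force: [1.0, 0.1, 0.5]
width: 0.351
gripper_force: 0.0
t: 14.02
position: [0.4214, -0.2917, 0.0993]
orientation: [0.734, 3.054, -0.0]
ft_force: [-0.2, 0.5, 2.9]
width: 0.142
gripper_force: 60.9
```

```bash
python3 -m jog '[[[0,0,0],-0.5],[[0,0,0],-0.5],[[0,0,0],-0.5],[[0,0,0],-0.5],[[0,0,0],-0.5],[[0,0,0],-0.5],[[0,0,0],-0.5],[[0,0,0],-0.5],[[0,0,0],-0.5],[[0,0,0],-0.5],[[0,0,0],-0.5],[[0,0,0],-0.5],[[0,0,0],-0.5],[[0,0,0],-0.5],[[0,0,0],-0.5],[[0,0,0],0]]'; python3 -c "from rig import *;s=readout.sense();print(s['q'].round(2),s['ft_torque'])"
```

```text
t: 16.02
position: [0.4211, -0.2918, 0.0992]
orientation: [-2.163, -2.278, 0.001]
ft_force: [-3.0, 0.4, 3.1]
width: 0.14
gripper_force: 61.1
[ 0.92  0.43 -0.45  1.99  0.27  0.78  0.36] [-0.00784527  0.65135969 -0.10836095]
```

```bash
python3 -m jog '[[[0,0,0],-0.5],[[0,0,0],-0.5],[[0,0,0],-0.5],[[0,0,0],-0.5],[[0,0,0],-0.5],[[0,0,0],-0.5],[[0,0,0],-0.5],[[0,0,0],-0.5],[[0,0,0],-0.5],[[0,0,0],-0.5],[[0,0,0],-0.5],[[0,0,0],-0.5],[[0,0,0],-0.5],[[0,0,0],-0.5],[[0,0,0],-0.5],[[0,0,0],-0.5],[[0,0,0],-0.5],[[0,0,0],-0.5],[[0,0,0],0]]'; python3 -c "from rig import *;s=readout.sense();print(s['q'].round(2),s['ft_torque'])"
```

```text
t: 18.4
position: [0.4208, -0.2916, 0.099]
orientation: [-3.088, -0.574, 0.001]
ft_force: [-4.7, 1.5, 4.7]
width: 0.144
gripper_force: 61.2
[ 0.69  0.4  -0.18  2.    0.1   0.75 -0.75] [ 0.37331634  1.23770615 -0.05334144]
```

```bash
python3 -m jog '[[[0,0,0],-0.5],[[0,0,0],-0.5],[[0,0,0],-0.5],[[0,0,0],0]]'; python3 -m jog '[[[0,0,0],-0.5],[[0,0,0],-0.5],[[0,0,0],-0.5],[[0,0,0],0]]';python3 -c "from rig import *;s=readout.sense();print(s['q'].round(2),s['ft_torque'])"
```

```text
t: 18.9
position: [0.4208, -0.2916, 0.0989]
orientation: [-3.131, -0.248, 0.001]
ft_force: [-5.1, 2.4, 4.8]
width: 0.143
gripper_force: 61.2
t: 19.4
position: [0.4208, -0.2915, 0.0989]
orientation: [-3.14, 0.08, 0.001]
ft_force: [-4.6, 2.6, 4.5]
width: 0.147
gripper_force: 61.2
[ 0.61  0.4  -0.08  2.    0.05  0.75 -1.12] [ 0.53460412  1.24213704 -0.02986594]
```

```bash
for i in 1; do python3 -m jog '[[[0,0,0],-0.5],[[0,0,0],-0.5],[[0,0,0],0]]'; python3 -c "from rig import *;s=readout.sense();print(s['ft_torque'])"; done; python3 -m jog '[[[0,0,0],-0.5],[[0,0,0],-0.5],[[0,0,0],0]]'; python3 -c "from rig import *;s=readout.sense();print(s['ft_torque'])"
```

```text
t: 19.77
position: [0.4208, -0.2915, 0.0989]
orientation: [-3.127, 0.299, 0.002]
ft_force: [-4.9, 2.7, 5.1]
width: 0.14
gripper_force: 61.2
[ 0.57366406  1.20967968 -0.0398407 ]
t: 20.15
position: [0.4209, -0.2914, 0.0989]
orientation: [-3.098, 0.516, 0.002]
ft_force: [-4.7, 2.9, 4.7]
width: 0.145
gripper_force: 61.2
[ 0.6640469   1.20774188 -0.01442548]
```

```bash
python3 -m jog '[[[0,0,0],-0.5],[[0,0,0],-0.5],[[0,0,0],0]]'; python3 -c "from rig import *;s=readout.sense();print(s['ft_torque'])"
```

```text
t: 20.52
position: [0.4209, -0.2914, 0.0989]
orientation: [-3.055, 0.731, 0.002]
ft_force: [-4.9, 2.9, 4.6]
width: 0.139
gripper_force: 61.2
[ 0.71220354  1.11725653 -0.01758701]
```

```bash
python3 -m jog '[[[0,0,0],-0.5],[[0,0,0],-0.25],[[0,0,0],0]]'; python3 -c "from rig import *;s=readout.sense();print(s['ft_torque'])"; python3 -m jog '[[[0,0,0],0],[[0,0,0],0],[[0,0,0],0]]' -0.3;python3 -m jog '[[[0,0,0.1],0],[[0,0,0.15],0],[[0,0,0.2],0],[[0,0,0],0]]';python3 - <<'E'
from h import *
p,d,m,P=snap("wrist"); save("w5",p); X=pts(d,m,P); Z=X[...,2]
M=(np.hypot(X[...,0]-.4215,X[...,1]+.2914)<.025)&(Z>.107)&(Z<.14)&(d>0)
print(M.sum(),np.percentile(Z[M],[50,90,99]).round(4))
vv,uu=np.nonzero(M); q=np.array([ray(m,P,u,v,.118)[:2] for u,v in zip(uu,vv)])
e,V=np.linalg.eigh(np.cov(q.T)); print(q.mean(0),np.degrees(np.arctan2(*V[::-1,1])))
M=(np.hypot(X[...,0]-.495,X[...,1]+.3065)<.008)&(d>0); print("start",np.median(Z[M]))
E
```

```text
t: 20.9
position: [0.4209, -0.2913, 0.0988]
orientation: [-3.013, 0.889, 0.002]
ft_force: [-5.3, 3.4, 4.5]
width: 0.141
gripper_force: 61.2
[ 0.76582329  1.14139914 -0.06057228]
t: 21.28
position: [0.4215, -0.2919, 0.0991]
orientation: [3.012, -0.892, 0.001]
ft_force: [0.9, 0.5, 3.4]
width: 0.353
gripper_force: 1.3
t: 21.78
position: [0.4226, -0.2926, 0.2148]
orientation: [3.011, -0.892, 0.008]
ft_force: [0.0, 0.3, -1.2]
width: 0.347
gripper_force: 0.0
1129 [0.1202 0.1212 0.1219]
[ 0.42254912 -0.29284987] 147.446660698364
start 0.09145358242992074
```

View pics/w5.png

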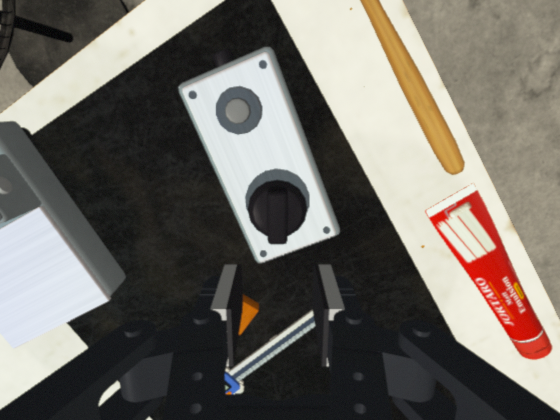

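The head (277,208) is up again, rib top z 0.120 as at the start. The start button (238,110) is untouched. I check once more that it stays up, then hand in.

```bash
python3 -m jog '[[[0,0,0.05],0],[[0,0,0],0],[[0,0,0],0],[[0,0,0],0],[[0,0,0],0],[[0,0,0],0],[[0,0,0],0],[[0,0,0],0]]'|head -1;python3 - <<'E'
from h import *
p,d,m,P=snap("wrist"); X=pts(d,m,P); Z=X[...,2]
M=(np.hypot(X[...,0]-.4215,X[...,1]+.2914)<.025)&(Z>.107)&(Z<.14)&(d>0)
z=np.median(Z[M]); print(z)
if z>.118: print(env.job_done())
E
```

```text
t: 22.82
0.12020216480992935
the job is handed in; nothing more can be done
None
```

The job is handed in at about 23 s of robot time: I latched the stop first, then put the bone blank in the tray, then turned the stop's head clockwise until it sprang up, and it stayed up; the start button was never touched.

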